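# Start the span adjustment of the soil-lab balance: pry open the key cover and hold the key

## Task

The one-kilogram adjustment weight already stands on the pan of the bench balance. Use the flat spatula to lever open the blue hinged cover at the balance's front right corner, swinging it right up with the blade until it stays open, and lay the spatula back down flat on the bench, clear of the balance. Then push the yellow adjustment key under the cover fully down with your fingertips, without leaning heavily on it, keep it down for about three seconds and finish while still holding it down; leave the weight, tins, jar and mortar where they are.

Things in the scene. Friction and masses are not known exactly. Their poses are not given: they have to be found in the camera images.
- balance: white bench balance, fixed, 295 deep, 230 wide; origin on the bench, mid-width, 160 behind the front edge; x from the operator's front edge to the rear, y to the operator's left, z up. Deck 66 high, housing under the rear pan 81; pan top 92 (152 x 180, centre x = 52). The deck's front right corner (x -160 to -98, y -107 to -29) is a well under the blue cover: floor 38 high, inside 55 (x) by 76 (y)
- notch (a point): middle of the pry notch, an opening in the well's front wall right under the free edge of the blue cover: 40 wide (balance y), 14 high (48 to 62 above the bench), wall 5 thick. The point is on the balance's front face, 55 above the bench. A blade goes in level along the balance's x; beyond 20 in, it lies over the yellow key, whose top is at 52
- cover_hinge (a point): middle of the cover's hinge, 62 behind the balance's front face and 64 above the bench; the hinge axis runs along the balance's y
- cover (a joint): angle of the blue cover (62 from hinge to free edge, 78 wide, 4 thick, underside 62 above the bench when shut): 0 shut, grows to 1.9 rad as the free front edge swings up and back. The stiff hinge (0.05 N m, about 1 N at the free edge) keeps the cover where it is left
- key (a joint): travel of the yellow spring-loaded adjustment key, in m: 0 released, 0.006 fully down. It takes 2.1 N to start and 7 N to push fully down; it springs back when let go
- key_top (a point): centre of the key's round top face (20 across), 52 above the bench when released, 30 behind the balance's front face, in the middle of the well's width; it moves straight down with the key
- spatula_grip (a point): place to grip the spatula: on its dark wooden handle near the centre of mass, half-way up (10 above the bench as it lies). x points to the blade tip, z up. Handle 105 long, 18 wide, 20 high, from 80 behind to 25 ahead of this point; then a ferrule 12 across and the steel blade, 22 wide, 2.5 thick, at half the handle's height, ending 125 ahead. About 0.11 kg
- spatula_tip (a point): middle of the blade's square end edge, 125 ahead of spatula_grip on the same axis
- weight_mid (a point): brass 1 kg knob weight standing on the pan, 48 across and 83 high; the point is on its axis, 40 above its foot. Not to be disturbed
- tin_a_mid (a point): round lidded aluminium sample tin, 71 across and 42 high, point at its centre; leave alone
- tin_b_mid (a point): a second tin of the same kind; leave alone
- tin_c_mid (a point): a third tin of the same kind; leave alone
- mortar: white porcelain mortar, 116 across, 62 high, origin at the middle of its foot; leave alone
- jar: amber jar with black cap, 68 across, 95 high, origin at the middle of its foot; leave alone
- spatula: the spatula; origin under its axis, 30 ahead of spatula_grip, at the height of the handle's underside (0 when it lies on the bench)
There are look-alikes about, which are no part of the job. Several things look just like the spatula: the one meant starts farthest to the robot's left.

How it is judged:
By the outcome, as a careful person would: the job done as asked, in the order asked, and still so for the second after the job is handed in, while the arm keeps its last pose, push and grip.
It also fails if it takes over 67 s, if anything falls off the work surface, if the arm or the gripper's body presses on something with over 40 N, if the wrist force passes 120 N, or if a joint passes its speed limit or range.

## Robot

A 6-joint arm with a two-finger parallel gripper is mounted at the origin on the work surface. World frame = base frame: x ahead of the robot, y to its left, z up, the work surface at z = 0. Lengths are in m, angles in degrees, forces in N, time in s.
With the tool pointing down it reaches from about 0.25 to 0.725 m from the base axis. Payload 9.7 kg.
Tool frame: the origin (TCP) lies between the finger pads; the fingertips stand 11 mm ahead of it and the grasp point (between the pads) lies 8 mm behind it; z points along the fingers, x is the direction in which the jaws open and shut, and the axes are right-handed (so a half turn about z gives the same grasp; the last joint's range is limited). The gripper opens to 85 mm and grips with 20 to 120 N. Pads are 22 mm wide; open, the fingers measure 114 mm over their backs; the gripper's body (76 mm by 85 mm) begins 54 mm behind the grasp point. The pads swing forward as they close: fully open they stand 13 mm farther back than shut.
Start: joints at [75.115, 4.979, 10.078, 95.1, 0, 90], TCP at [0.141, 0.532, 0.242] pointing down, gripper open.
Joint ranges: [-179.16, 179.16], [-48.56, 103.87], [-65.8, 70.77], [-126.05, 130.52], [-82.76, 87.17], [-180, 180]. Speed limits (degrees/s): [127.2, 127.2, 147.25, 180, 180, 180].

## Interface

Orientations are given as [roll, pitch, yaw] about the fixed x, y, z axes, in that order (R = Rz(yaw) Ry(pitch) Rx(roll)).
In Python, from workcell import get_obs, camera, job_done gives the robot as it stands.
- The arm moves only by the tool arm_command, never from a script. Its argument "increments" is a list of rows, each a list of 2 entries, a list of its own where there are three numbers: the shift along the tool's x, y, z in units of 25 mm (1.0 is 25 mm), then the turn about the tool's z in units of 6 degrees (1.0 is 6 degrees). In form: [[[dx, dy, dz], roll], ...]. A call has 1 to 5 rows; each row is the pose to reach, as a shift and turn from the pose measured when the call began, along the tool's axes at that moment; what a row does not reach only later rows make up. A row lasts 1/10 s, in which the tool goes at most 50 mm and 8.59 degrees, less where a joint would pass 70% of its speed; a pose out of reach is approached as far as the arm can. A call with a gripper value outside its range is refused whole. "claw" is the closure, from -1 (fully open) to 1 (shut), so that 0 is half open, set as the call begins (left out, the last holds). The fingers move at their own pace and stop on an object; "force" is the grip in N (left out, the last holds). Time passes only in rows, so rows that repeat a pose let the fingers close. It gives the time, the measured TCP pose, the force and the opening at its end, in the units of the state.
- get_obs(): the state, without advancing time (a new reading comes with each control period).
- camera(name): name is "scene" or "top"; returns a dict with "frame" (480x640x3 uint8, red, green, blue), "range_z" (480x640 float32, m along the optical axis (not along the pixel's ray), 0 where there is no reading), "K" (3x3 intrinsics, pixels), "R" (3x3) and "t" (3): a world point X has camera coordinates R X + t. Camera axes: x right, y down, z forward; pixel columns grow to the right and rows downward; lengths in m; the calibration is good to about 2 mm. A picture is of the moment at which its call begins.
- job_done(): hands the job in, once; it reports no verdict.
The state is a dict: "time": time; "q": joint angles; "qd": joint speeds; "joint_efforts": joint torques, N m; "ee_pos": TCP position; "tcp_rot": TCP orientation; "wrist_force": force on the tool from outside, world axes, zero at the start; "torque": the same for the moment, N m; "opening": finger opening in m.
Only numpy, scipy, OpenCV 4.12 (cv2) and the standard library are available. Lean on these libraries where they do the work, as an engineer would, in place of code of your own. Each camera call takes 0.05 s, during which the arm holds its last target.

## Working session

There is one attempt and no reset: what is moved stays moved. The work goes in short steps, Python scripts to look and compute and a tool call to move; the robot and the scene stay as the last step left them, time stands still between calls to the robot, and variables do not carry over. Pictures are saved under pics/ and viewed, and the job is handed in when it is done.

Besides the shell and the picture viewer there is one more tool, called as a command line: name --argument value ..., lists and objects as JSON in quotes. arm_command: Moves the arm, as the interface text tells. Its arguments: {"type":"object","properties":{"increments":{"type":"array"},"claw":{"type":"number"},"force":{"type":"number"}},"required":["increments"]}

```bash
ls; mkdir -p pics; python3 - <<'E'
from workcell import get_obs, camera
import numpy as np, cv2
print(get_obs())
for n in ("scene","top"):
    c=camera(n)
    cv2.imwrite(f"pics/{n}0.png",c["frame"][:,:,::-1])
    np.savez(f"/tmp/{n}0.npz",**c)
    print(n,c["K"],c["R"],c["t"])
E
```

```text
pics
{'time': 0.0, 'q': array([7.51153186e+01, 5.00935496e+00, 1.00333127e+01, 9.50992668e+01,
       7.24407092e-04, 8.99999291e+01]), 'qd': array([ 0.02900364,  0.11345079,  0.05687945,  0.00556164, -0.0234508 ,
        0.03622549]), 'joint_efforts': array([ 1.54764333e-03, -5.20385849e+01,  4.64803290e+01,  1.64445152e-02,
        4.24900691e-05,  2.81036677e-05]), 'ee_pos': array([0.14122059, 0.53133112, 0.24158958]), 'tcp_rot': array([-1.79999275e+02,  7.53089865e-02,  7.51153895e+01]), 'wrist_force': array([-0.02389623,  0.35808485, -0.6174449 ]), 'torque': array([0.00422352, 0.02617342, 0.00323847]), 'opening': 0.08565430886787176}
scene [[526.52190306   0.         309.95818101]
 [  0.         526.52190306 241.35925775]
 [  0.           0.           1.        ]] [[-0.58245152  0.81285895  0.00324694]
 [ 0.66918594  0.48176303 -0.565769  ]
 [-0.46145465 -0.32736021 -0.8245574 ]] [ 0.34398301 -0.32741424  1.77930105]
top [[488.64658876   0.         314.03531254]
 [  0.         488.64658876 234.60797347]
 [  0.           0.           1.        ]] [[-0.01642121 -0.99983579 -0.0076644 ]
 [-0.98100993  0.0175927  -0.193158  ]
 [ 0.19326112  0.00434696 -0.98113773]] [0.01494012 0.5956773  1.36061622]
```

View pics/scene0.png

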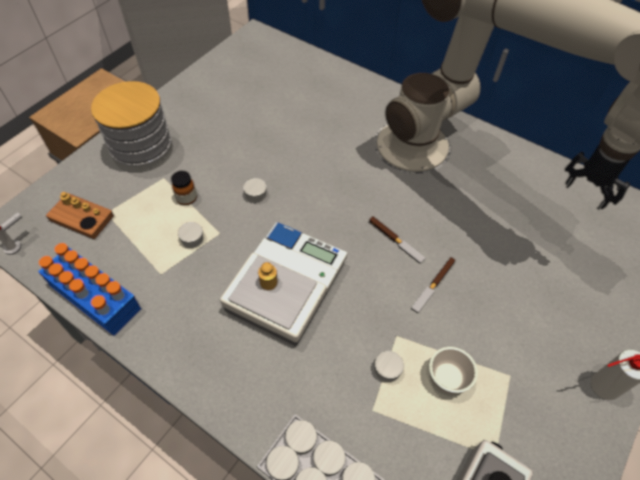

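View pics/top0.png

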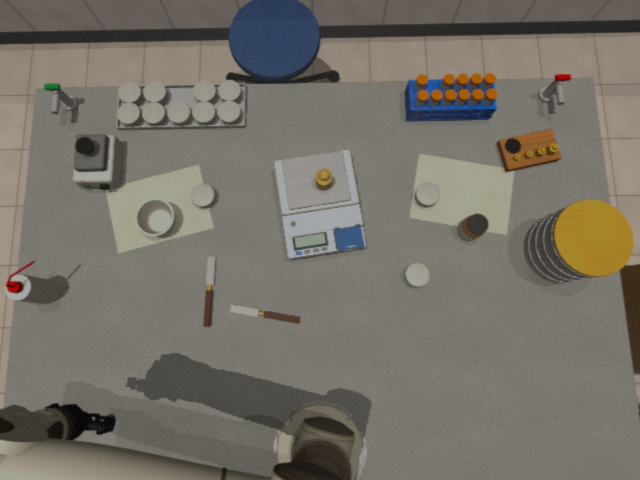

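```bash
cat > h.py <<'E'
import numpy as np, cv2
def load(n): return dict(np.load(f"/tmp/{n}.npz"))
def proj(c,X):
    X=np.atleast_2d(X); p=(c["R"]@X.T).T+c["t"]; q=(c["K"]@p.T).T; return q[:,:2]/q[:,2:]
def ray_z(c,uv,z):
    uv=np.atleast_2d(uv); d=(np.linalg.inv(c["K"])@np.c_[uv,np.ones(len(uv))].T)
    d=c["R"].T@d; o=-c["R"].T@c["t"]; s=(z-o[2])/d[2]; return (o[:,None]+d*s).T
def cloud(c):
    v,u=np.mgrid[0:480,0:640]; z=c["range_z"]; 
    P=np.stack([(u-c["K"][0,2])/c["K"][0,0]*z,(v-c["K"][1,2])/c["K"][1,1]*z,z],-1)
    return (P-c["t"])@c["R"]
E
python3 - <<'E'
from h import *
c=load("top0");s=load("scene0")
f=c["frame"][:,:,::-1]
a=cv2.resize(f[140:340,180:380],(800,600)[:1]*1+(800,) if 0 else (600,600),interpolation=cv2.INTER_CUBIC)
cv2.imwrite("pics/topz.png",a)
f=s["frame"][:,:,::-1]
a=cv2.resize(f[200:350,210:470],(780,450),interpolation=cv2.INTER_CUBIC)
cv2.imwrite("pics/scz.png",a)
for n,c in(("top",c),("scene",s)):
    P=cloud(c); hsv=cv2.cvtColor(c["frame"],cv2.COLOR_RGB2HSV)
    # table z
    print(n,"valid",(c["range_z"]>0).mean())
    reg=(P[...,0]>0.2)&(P[...,0]<0.9)&(abs(P[...,1])<0.45)&(c["range_z"]>0)
    tb=P[reg&(abs(P[...,2])<0.01)];print("tablez",np.median(tb[:,2]))
    blue=reg&(hsv[...,0]>100)&(hsv[...,0]<125)&(hsv[...,1]>130)&(P[...,2]>0.03)&(P[...,2]<0.11)
    n_,lab,st,ce=cv2.connectedComponentsWithStats(blue.astype(np.uint8))
    for i in range(1,n_):
        if st[i,4]>20: 
            q=P[lab==i]; print("blue",st[i],q.mean(0).round(4))
    br=reg&((hsv[...,0]<15)|(hsv[...,0]>170))&(hsv[...,1]>90)&(hsv[...,2]<140)&(P[...,2]<0.04)
    n_,lab,st,ce=cv2.connectedComponentsWithStats(br.astype(np.uint8))
    for i in range(1,n_):
        if st[i,4]>20:
            q=P[lab==i]; print("brown",st[i],q.mean(0).round(4), q.min(0),q.max(0))
    w=reg&(P[...,2]>0.05)&(P[...,2]<0.11)&(P[...,0]>0.4)&(P[...,0]<.85)&(abs(P[...,1])<.25)
    q=P[w]; print("bal",len(q),q.mean(0)); r=cv2.minAreaRect(q[:,:2].astype(np.float32));print(r,cv2.boxPoints(r))
E
```

```text
top valid 0.9960579427083334
tablez -0.0003376450258208614
blue [335 227  28  23 444] [ 0.5849 -0.0947  0.0656]
brown [204 291   8  35 200] [0.3915 0.3179 0.0194] [0.34317035 0.30800527 0.01262186] [0.44142378 0.32774437 0.02793936]
brown [264 312  35  11 182] [0.3633 0.1041 0.0198] [0.34747103 0.05506331 0.01154679] [0.377742   0.15399864 0.02696534]
bal 7460 [ 0.68090983 -0.01246773  0.07768397]
((0.6886670589447021, -0.013505622744560242), (0.2954072654247284, 0.2302856743335724), 8.084257125854492) [[ 0.5262388   0.07972153]
 [ 0.5586237  -0.14827566]
 [ 0.8510953  -0.10673277]
 [ 0.81871045  0.12126441]]
scene valid 0.9960188802083333
tablez -0.00021938559543699615
blue [270 224  30  23 384] [ 0.587  -0.0924  0.0659]
brown [370 217  28  23 190] [0.3691 0.1075 0.0181] [0.35048543 0.05782076 0.00704551] [0.38403347 0.15538886 0.02585761]
brown [433 258  21  26 159] [0.3967 0.3215 0.0195] [0.34498951 0.31252204 0.01131219] [0.44581208 0.32990455 0.02655083]
bal 8023 [0.70690051 0.00138926 0.07851024]
((0.6910734176635742, -0.01157069206237793), (0.30064672231674194, 0.23232151567935944), 8.08449649810791) [[ 0.52590793  0.08229516]
 [ 0.5585801  -0.14771749]
 [ 0.8562389  -0.10543654]
 [ 0.82356673  0.12457611]]
```

View pics/topz.png

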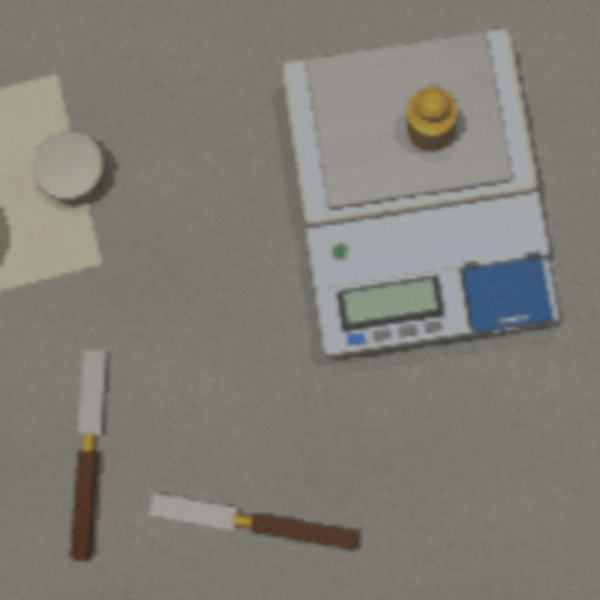

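View pics/scz.png

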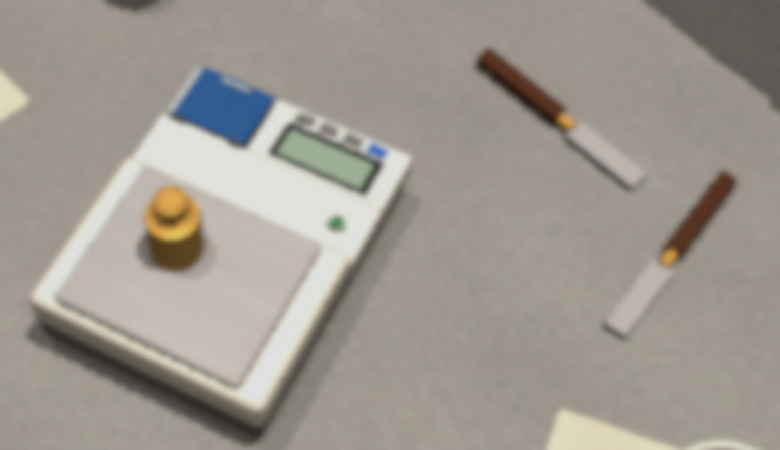

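```bash
python3 - <<'E'
from h import *
for n in("top0","scene0"):
    c=load(n); P=cloud(c); hsv=cv2.cvtColor(c["frame"],cv2.COLOR_RGB2HSV)
    m=(P[...,0]>0.3)&(P[...,0]<.6)&(P[...,1]>.26)&(P[...,1]<.37)
    br=m&((hsv[...,0]<15)|(hsv[...,0]>170))&(hsv[...,1]>90)&(hsv[...,2]<140)
    bl=m&~br&(hsv[...,2]>150)&(hsv[...,1]<40)
    go=m&(hsv[...,0]>12)&(hsv[...,0]<30)&(hsv[...,1]>90)&(hsv[...,2]>140)
    R=[]
    for nm,k,z in(("br",br,.017),("bl",bl,.011),("go",go,.013)):
        v,u=np.nonzero(k); W=ray_z(c,np.c_[u,v],z)[:,:2]; 
        ce=W.mean(0); 
        if nm!="go":
            r=cv2.minAreaRect(W.astype(np.float32)); print(r, "clZ",np.median(P[k][:,2]))
        w,V=np.linalg.eigh(np.cov(W.T)); d=V[:,1]*np.sign(V[0,1]); print(n,nm,len(u),ce.round(4),np.degrees(np.arctan2(d[1],d[0])).round(2)); R.append(ce)
        s=(W-ce)@d; print("  ends",(ce+d*s.min()).round(4),(ce+d*s.max()).round(4))
    d=R[1]-R[0]; print("axis",np.degrees(np.arctan2(d[1],d[0])),np.linalg.norm(d))
    # handle: centre -27.5; blade from ~? to 125
E
```

```text
((0.3923238515853882, 0.31825578212738037), (0.017015580087900162, 0.09831031411886215), 87.40170288085938) clZ 0.019267217854546718
top0 br 200 [0.3916 0.3185] -2.74
  ends [0.3432 0.3208] [0.4414 0.3161]
((0.5038835406303406, 0.3147006034851074), (0.016721466556191444, 0.07776644080877304), 87.27397155761719) clZ 0.010689308765446659
top0 bl 149 [0.5021 0.3147] -2.25
  ends [0.4651 0.3162] [0.5427 0.3131]
top0 go 12 [0.454  0.3171] -9.34
  ends [0.4473 0.3182] [0.4595 0.3161]
axis -1.9435615120750678 0.11056244643831512
((0.39324530959129333, 0.32141244411468506), (0.01474396139383316, 0.09968340396881104), 87.61299133300781) clZ 0.01948454152232094
scene0 br 159 [0.395  0.3212] -2.22
  ends [0.3434 0.3232] [0.4431 0.3193]
((0.4564756155014038, 0.3162264823913574), (0.30177053809165955, 0.10952147841453552), 0.06615685671567917) clZ -0.00018104860418516306
scene0 bl 3247 [0.4716 0.3165] 0.42
  ends [0.3057 0.3153] [0.6074 0.3175]
scene0 go 26 [0.4531 0.318 ] -1.2
  ends [0.4439 0.3182] [0.4617 0.3179]
axis -3.497795222387691 0.0767849390190546
```

```bash
cat >> h.py <<'E'
from scipy.spatial.transform import Rotation as Rn
def inc(tx,ty,tz,yaw):
    from workcell import get_obs
    o=get_obs(); R=Rn.from_euler("xyz",o["tcp_rot"],degrees=True).as_matrix()
    d=R.T@(np.array([tx,ty,tz])-o["ee_pos"])/.025
    dy=(yaw-o["tcp_rot"][2]+180)%360-180
    print("t%.2f"%o["time"],"pos",o["ee_pos"].round(4),"rot",o["tcp_rot"].round(2),"F",o["wrist_force"].round(2),"op %.4f"%o["opening"],"q",o["q"].round(1))
    print("INC",d.round(3),"roll",round(-dy/6,3))
def bal(x,y):  # balance coords mm -> world
    a=np.radians(8.08); return np.array([.7007,-.011])+np.array([x*np.cos(a)-y*np.sin(a),x*np.sin(a)+y*np.cos(a)])/1000
E
python3 -c "
from h import *; inc(.4195,.318,.10,87.6)"
```

```text
t0.10 pos [0.1412 0.5314 0.2416] rot [-1.800e+02  7.000e-02  7.511e+01] F [ 0.54 -0.44 -0.9 ] op 0.0855 q [75.1  5.  10.  95.1  0.  90. ]
INC [-5.381 12.949  5.672] roll -2.081
```

arm_command --increments '[[[-0.5,1.3,0.5],-0.2],[[-1.1,2.6,1.1],-0.4],[[-1.6,3.9,1.7],-0.6],[[-2.2,5.2,2.3],-0.8],[[-2.7,6.5,2.8],-1.0]]' --claw -0.1

```text
time: 0.6
ee_pos: [0.2816, 0.4229, 0.1706]
tcp_rot: [-180.0, 0.1, 81.2]
wrist_force: [0.3, 0.6, 0.6]
opening: 0.0471
```

```bash
python3 -c "
from h import *; inc(.4195,.318,.10,87.6)"
```

```text
t0.60 pos [0.2816 0.4229 0.1706] rot [-1.7997e+02  1.2000e-01  8.1180e+01] F [0.26 0.59 0.59] op 0.0471 q [56.4 -1.5 -4.5 87.1 -0.  65.2]
INC [-3.296  6.095  2.829] roll -1.071
```

arm_command --increments '[[[-0.8,1.5,0.7],-0.3],[[-1.6,3.0,1.4],-0.5],[[-2.4,4.5,2.1],-0.8],[[-3.3,6.1,2.83],-1.07],[[-3.3,6.1,2.83],-1.07]]'

```text
time: 1.1
ee_pos: [0.4216, 0.314, 0.0968]
tcp_rot: [-179.8, 0.3, 87.4]
wrist_force: [-0.9, -1.0, 0.3]
opening: 0.047
```

```bash
python3 -c "
from h import *; inc(.4195,.318,.016,87.6)
from workcell import camera
for n in ('top','scene'):
  c=camera(n); np.savez(f'/tmp/{n}1.npz',**c); p=proj(c,[.4195,.318,.02])[0].astype(int)
  f=c['frame'][max(p[1]-75,0):p[1]+75,p[0]-75:p[0]+75,::-1]; cv2.imwrite(f'/tmp/{n}.png',cv2.resize(f,(400,400),interpolation=2))
cv2.imwrite('pics/g1.png',np.hstack([cv2.imread('/tmp/top.png'),cv2.imread('/tmp/scene.png')]))
"
```

```text
t1.10 pos [0.4216 0.314  0.0968] rot [-179.81    0.31   87.37] F [-0.86 -0.97  0.33] op 0.0470 q [36.7  1.7 -9.5 79.2 -0.1 39.4]
INC [ 0.174 -0.081  3.233] roll -0.039
```

View pics/g1.png

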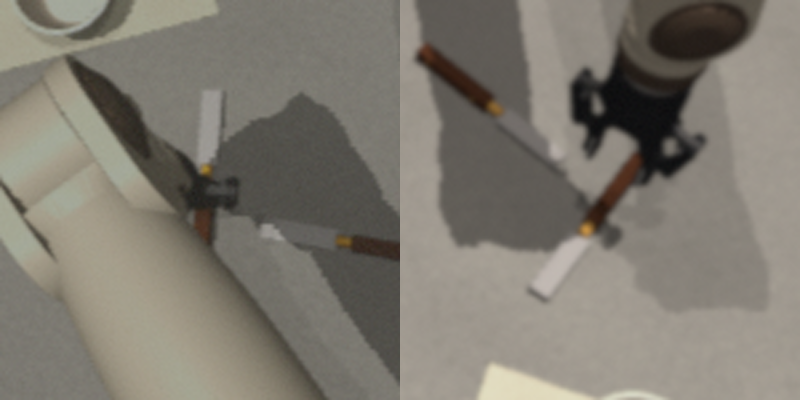

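arm_command --increments '[[[0.17,-0.08,1.0],0],[[0.17,-0.08,2.0],-0.04],[[0.17,-0.08,2.8],-0.04],[[0.17,-0.08,3.27],-0.04],[[0.17,-0.08,3.27],-0.04]]'

```text
time: 1.7
ee_pos: [0.4165, 0.3213, 0.0164]
tcp_rot: [-179.8, 0.2, 87.8]
wrist_force: [0.3, 0.7, 0.2]
opening: 0.047
```

```bash
python3 -c "
from h import *; inc(.4195,.318,.015,87.6)"
```

```text
t1.70 pos [0.4165 0.3213 0.0164] rot [-179.78    0.24   87.76] F [0.33 0.67 0.18] op 0.0470 q [ 37.7   3.9 -16.2  70.2  -0.   39.9]
INC [-0.127  0.127  0.057] roll 0.027
```

arm_command --increments '[[[-0.1,0.1,0.04],0],[[-0.12,0.12,0.05],0],[[-0.12,0.12,0.05],0]]'

```text
time: 2.0
ee_pos: [0.4199, 0.3184, 0.0161]
tcp_rot: [-179.8, 0.2, 87.7]
wrist_force: [-0.2, -0.9, -0.2]
opening: 0.0469
```

arm_command --increments '[[[0,0,0],0],[[0,0,0],0],[[0,0,0],0],[[0,0,0],0],[[0,0,0],0]]' --claw 1 --force 80

```text
time: 2.5
ee_pos: [0.4203, 0.3187, 0.017]
tcp_rot: [-179.9, 0.1, 87.7]
wrist_force: [-1.0, 0.0, 5.6]
opening: 0.016
```

```bash
python3 -c "
from h import *; inc(.4195,.318,.015,87.6)"
```

```text
t2.50 pos [0.4203 0.3187 0.017 ] rot [-1.799e+02  1.400e-01  8.774e+01] F [-1.04  0.04  5.59] op 0.0160 q [ 37.2   3.9 -16.1  70.1  -0.   39.5]
INC [-0.029 -0.029  0.08 ] roll 0.024
```

arm_command --increments '[[[0,0,-0.5],0],[[0,0,-1.5],0],[[0,0,-2.7],0],[[0,0,-4.0],0],[[0,0,-4.0],0]]'

```text
time: 3.0
ee_pos: [0.4221, 0.3201, 0.1223]
tcp_rot: [179.8, -0.1, 87.7]
wrist_force: [0.5, 0.1, -0.6]
opening: 0.0157
```

```bash
cat > snap.py <<'E'
import sys
from h import *
from workcell import camera
def snap(X,name,r=75):
  ims=[]
  for n in ('top','scene'):
    c=camera(n); np.savez(f'/tmp/{n}_{name}.npz',**c); p=proj(c,X)[0].astype(int)
    f=c['frame'][max(p[1]-r,0):p[1]+r,max(p[0]-r,0):p[0]+r,::-1]; ims.append(cv2.resize(f,(400,400),interpolation=2))
  cv2.imwrite(f'pics/{name}.png',np.hstack(ims))
E
python3 -c "
from snap import *; inc(.4195,.318,.11,87.6); snap([.45,.318,.1],'g2')"
```

```text
t3.00 pos [0.4221 0.3201 0.1223] rot [ 1.7979e+02 -1.2000e-01  8.7740e+01] F [ 0.47  0.09 -0.62] op 0.0157 q [37.2  1.3 -7.  81.4 -0.  39.5]
INC [-0.09  -0.101  0.493] roll 0.023
```

View pics/g2.png

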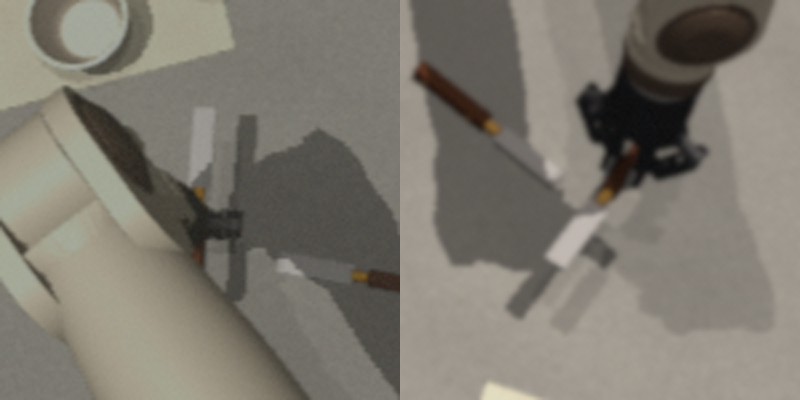

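```bash
cat > blade.py <<'E'
from h import *
import sys
def blade(name,P0,cams=("top","scene")):
    from workcell import get_obs
    o=get_obs(); t=o["ee_pos"]; yaw=np.radians(o["tcp_rot"][2]-90); d=np.array([np.cos(yaw),np.sin(yaw)]); nrm=np.array([-d[1],d[0]])
    for n in cams:
        c=load(f"{n}_{name}"); P=cloud(c)
        s=(P[...,:2]-t[:2])@d; l=(P[...,:2]-t[:2])@nrm; z=P[...,2]-t[2]
        m=(s>.05)&(s<.14)&(abs(l)<.03)&(abs(z)<.035)&(c["range_z"]>0)
        if m.sum()<5: print(n,"few",m.sum()); continue
        A=np.c_[s[m],np.ones(m.sum())]
        # robust plane z vs s
        k=np.ones(m.sum(),bool)
        for _ in range(4):
            co=np.linalg.lstsq(A[k],z[m][k],rcond=None)[0]; r=z[m]-A@co; k=abs(r)<max(.0025,2*np.median(abs(r)))
        cl=np.linalg.lstsq(A[k],l[m][k],rcond=None)[0]
        print(n,m.sum(),k.sum(),"slope z %.3f z@0 %.4f z@125 %.4f"%(co[0],co[1],co[0]*.125+co[1]),"lat slope %.3f l@0 %.4f l@.125 %.4f"%(cl[0],cl[1],cl@[.125,1]),"s max %.4f"%np.sort(s[m][k])[-3:].mean(),"lmin/max",l[m][k].min().round(4),l[m][k].max().round(4))
E
python3 -c "
from blade import *; blade('g2',0)"
```

```text
top 229 194 slope z -0.015 z@0 0.0002 z@125 -0.0017 lat slope 0.020 l@0 -0.0029 l@.125 -0.0004 s max 0.1263 lmin/max -0.0127 0.0105
scene 232 193 slope z 0.001 z@0 -0.0041 z@125 -0.0040 lat slope -0.006 l@0 0.0010 l@.125 0.0002 s max 0.1280 lmin/max -0.0107 0.0113
```

```bash
cat >> h.py <<'E'
def tcp_for_tip(dep,lat=0,off=.1265):  # tip at depth dep mm behind front face, in notch line -> TCP xy
    a=np.radians(8.08); p=bal(-160+dep,-68+lat); return p-off*np.array([np.cos(a),np.sin(a)])
E
python3 -c "
from h import *; print(bal(-160,-68)); p=tcp_for_tip(-30); print(p); inc(*p,.10,98.08)"
```

```text
[ 0.55184614 -0.10081385]
[ 0.39689975 -0.12281081]
t3.10 pos [0.4207 0.3192 0.1179] rot [-1.7996e+02  8.0000e-02  8.7740e+01] F [-1.05 -0.64 -2.26] op 0.0158 q [37.2  1.4 -7.4 81.3 -0.  39.5]
INC [-17.701  -0.256   0.74 ] roll -1.723
```

arm_command --increments '[[[-1.2,-0.2,0.1],-0.1],[[-2.9,-0.4,0.2],-0.3],[[-4.7,-0.5,0.3],-0.5],[[-6.5,-0.5,0.4],-0.6],[[-8.3,-0.5,0.4],-0.8]]'

```text
time: 3.6
ee_pos: [0.3987, 0.1106, 0.1065]
tcp_rot: [-179.8, 0.1, 92.6]
wrist_force: [1.8, -0.1, -1.7]
opening: 0.016
```

```bash
python3 -c "
from h import *; p=tcp_for_tip(-30); inc(*p,.10,98.08)"
```

```text
t3.60 pos [0.3987 0.1106 0.1065] rot [-1.7982e+02  1.1000e-01  9.2620e+01] F [ 1.84 -0.09 -1.68] op 0.0160 q [ 15.6 -14.2 -22.9  81.5  -0.1  12.9]
INC [-9.323 -0.498  0.28 ] roll -0.91
```

arm_command --increments '[[[-1.9,-0.2,0.1],-0.2],[[-3.8,-0.3,0.1],-0.4],[[-5.7,-0.4,0.2],-0.6],[[-7.6,-0.5,0.2],-0.8],[[-9.3,-0.5,0.28],-0.91]]'

```text
time: 4.1
ee_pos: [0.3956, -0.1242, 0.0991]
tcp_rot: [-179.7, 0.1, 98.1]
wrist_force: [1.4, 0.2, -1.6]
opening: 0.0157
```

arm_command --increments '[[[0,0,0],0],[[0,0,0],0],[[0,0,0],0]]'

```text
time: 4.4
ee_pos: [0.3951, -0.1235, 0.0983]
tcp_rot: [-179.7, 0.0, 98.1]
wrist_force: [-0.8, 0.2, -1.0]
opening: 0.0161
```

```bash
python3 -c "
from snap import *; p=tcp_for_tip(-30); inc(*p,.10,98.08); snap([.53,-.1,.08],'n1',60)
from blade import *; blade('n1',0); inc(*p,.061,98.08)"
```

```text
t4.40 pos [ 0.3951 -0.1235  0.0983] rot [-1.7967e+02  1.0000e-02  9.8100e+01] F [-0.84  0.17 -1.04] op 0.0161 q [-17.3 -14.  -23.6  80.7  -0.2 -25.4]
INC [ 0.017  0.075 -0.069] roll 0.003
top 69 60 slope z -0.016 z@0 -0.0044 z@125 -0.0065 lat slope -0.198 l@0 0.0217 l@.125 -0.0032 s max 0.1235 lmin/max -0.013 0.009
scene 166 143 slope z 0.014 z@0 -0.0079 z@125 -0.0062 lat slope 0.017 l@0 -0.0020 l@.125 0.0000 s max 0.1270 lmin/max -0.0121 0.0111
t4.50 pos [ 0.3955 -0.1231  0.0987] rot [-1.7972e+02  5.0000e-02  9.8190e+01] F [-0.26  0.5  -1.07] op 0.0154 q [-17.2 -14.  -23.6  80.7  -0.2 -25.4]
INC [0.006 0.064 1.51 ] roll 0.018
```

View pics/n1.png

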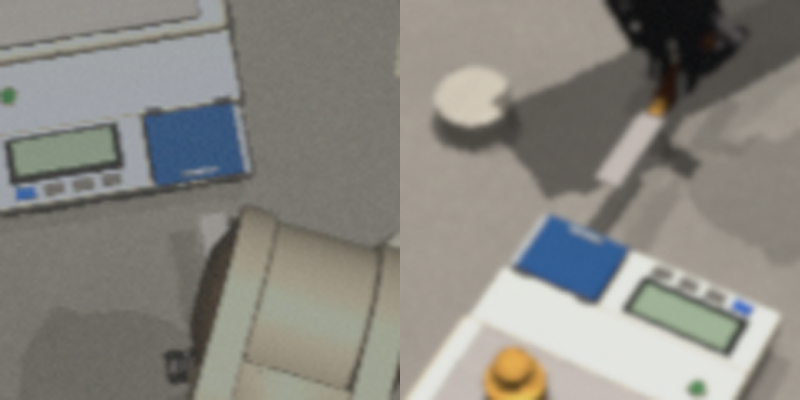

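```bash
python3 - <<'E'
from h import *
a=np.radians(8.08); Rb=np.array([[np.cos(a),np.sin(a)],[-np.sin(a),np.cos(a)]])
for n in("top_n1","scene_n1","top0","scene0"):
    c=load(n); P=cloud(c); hsv=cv2.cvtColor(c["frame"],cv2.COLOR_RGB2HSV)
    p=bal(-129,-68)
    m=(np.hypot(P[...,0]-p[0],P[...,1]-p[1])<.06)
    b=(m&(hsv[...,0]>100)&(hsv[...,0]<125)&(hsv[...,1]>120)).astype(np.uint8)
    nn,lab,st,_=cv2.connectedComponentsWithStats(b); b=lab==1+np.argmax(st[1:,4])
    v,u=np.nonzero(b); W=ray_z(c,np.c_[u,v],.066)[:,:2]
    r=cv2.minAreaRect(W.astype(np.float32)); L=(Rb@(W-[.7007,-.011]).T).T*1000
    print(n,len(u),r,"bal lims",np.percentile(L,[2,98],axis=0).round(1).tolist(), "z",np.median(P[b][:,2]))
    w=cloud(c); q=P[(c["range_z"]>0)&(P[...,2]>.05)&(P[...,2]<.11)]; L=(Rb@(q[:,:2]-[.7007,-.011]).T).T*1000
    k=(abs(L[:,0])<200)&(abs(L[:,1])<150)&(L[:,0]>-175); print("   bal",np.percentile(L[k],[.3,99.7],axis=0).round(1).tolist())
E
```

```text
top_n1 471 ((0.5830157995223999, -0.09476837515830994), (0.05824806168675423, 0.07294278591871262), 8.065892219543457) bal lims [[-155.6, -101.4], [-100.2, -31.3]] z 0.06573492405153097
   bal [[-159.0, -114.3], [133.0, 113.4]]
scene_n1 399 ((0.5852795243263245, -0.09277975559234619), (0.056402549147605896, 0.07272453606128693), 8.53173542022705) bal lims [[-151.6, -99.8], [-98.7, -30.1]] z 0.0657109260131818
   bal [[-155.7, -111.9], [139.0, 116.1]]
top0 468 ((0.5831842422485352, -0.09474451094865799), (0.058588240295648575, 0.07294278591871262), 8.065892219543457) bal lims [[-155.5, -101.5], [-100.3, -31.3]] z 0.06573040581935605
   bal [[-159.1, -114.3], [132.3, 113.4]]
scene0 396 ((0.5856572985649109, -0.09282507747411728), (0.05620989948511124, 0.07267920672893524), 7.642923355102539) bal lims [[-151.2, -99.8], [-98.7, -30.1]] z 0.06576418130871588
   bal [[-155.7, -111.6], [139.3, 116.1]]
```

```bash
python3 -c "
from h import *; p=tcp_for_tip(-25,1.5); inc(*p,.0635,98.08)"
```

```text
t4.50 pos [ 0.3955 -0.1231  0.0987] rot [-1.7972e+02  5.0000e-02  9.8190e+01] F [-0.26  0.5  -1.07] op 0.0154 q [-17.2 -14.  -23.6  80.7  -0.2 -25.4]
INC [0.066 0.263 1.409] roll 0.018
```

arm_command --increments '[[[0.03,0.1,0.5],0],[[0.06,0.2,1.0],0],[[0.07,0.26,1.4],0],[[0.07,0.26,1.4],0],[[0.07,0.26,1.4],0]]'

```text
time: 5.0
ee_pos: [0.4013, -0.1203, 0.0633]
tcp_rot: [-179.7, 0.0, 98.2]
wrist_force: [-0.2, -0.4, -0.8]
opening: 0.0157
```

arm_command --increments '[[[0,0,0],0],[[0,0,0],0]]'

```text
time: 5.2
ee_pos: [0.4015, -0.1204, 0.0637]
tcp_rot: [-179.7, 0.0, 98.2]
wrist_force: [-0.0, 0.1, -0.7]
opening: 0.0159
```

```bash
python3 -c "
from snap import *; p=tcp_for_tip(25,1.5); inc(*p,.0635,98.08); snap([.53,-.1,.08],'n2',50)
from blade import *; blade('n2',0,('scene',)); inc(*p,.0635,98.08)"
```

```text
t5.20 pos [ 0.4015 -0.1204  0.0637] rot [-1.797e+02  4.000e-02  9.820e+01] F [-0.02  0.12 -0.69] op 0.0159 q [-16.6 -12.6 -26.3  76.5  -0.2 -24.8]
INC [-0.013  2.004 -0.003] roll 0.02
scene 160 133 slope z -0.009 z@0 -0.0054 z@125 -0.0066 lat slope -0.007 l@0 0.0003 l@.125 -0.0006 s max 0.1275 lmin/max -0.0123 0.0113
t5.30 pos [ 0.4015 -0.1204  0.0636] rot [-1.797e+02  4.000e-02  9.820e+01] F [ 0.07 -0.22 -1.04] op 0.0158 q [-16.6 -12.6 -26.3  76.5  -0.2 -24.8]
INC [-0.012  2.005 -0.005] roll 0.02
```

View pics/n2.png

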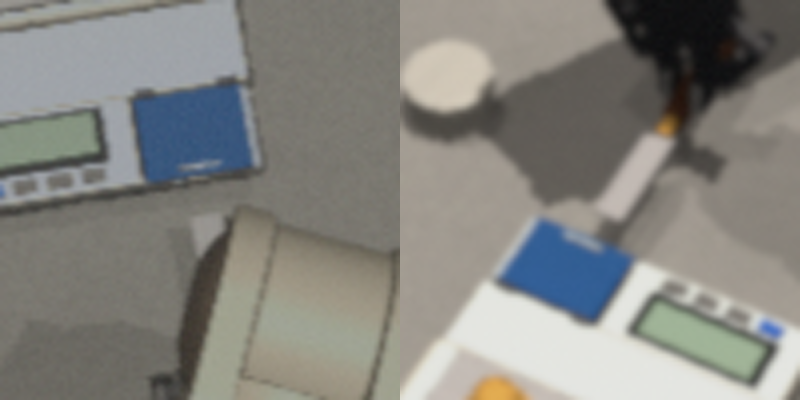

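arm_command --increments '[[[0,0.4,0],0.02],[[0,0.8,0],0.02],[[0,1.1,0],0.02],[[0,1.35,0],0.02],[[0,1.35,0],0.02]]'

```text
time: 5.8
ee_pos: [0.4356, -0.1154, 0.0633]
tcp_rot: [-179.7, 0.0, 98.1]
wrist_force: [-0.2, -0.3, -1.1]
opening: 0.0158
```

arm_command --increments '[[[0,0.2,0],0],[[0,0.4,0],0],[[0,0.65,0],0],[[0,0.65,0],0]]'

```text
time: 6.2
ee_pos: [0.4524, -0.1131, 0.0632]
tcp_rot: [-179.7, 0.0, 98.1]
wrist_force: [-0.0, -0.5, -1.3]
opening: 0.0157
```

```bash
python3 -c "
from snap import *; p=tcp_for_tip(25,1.5); inc(*p,.0635,98.08); snap([.53,-.1,.08],'n3',50)"
```

```text
t6.20 pos [ 0.4524 -0.1131  0.0632] rot [-1.797e+02  3.000e-02  9.812e+01] F [-0.01 -0.49 -1.35] op 0.0157 q [-13.9  -5.8 -20.5  75.6  -0.1 -22.1]
INC [-0.013 -0.053 -0.012] roll 0.006
```

View pics/n3.png

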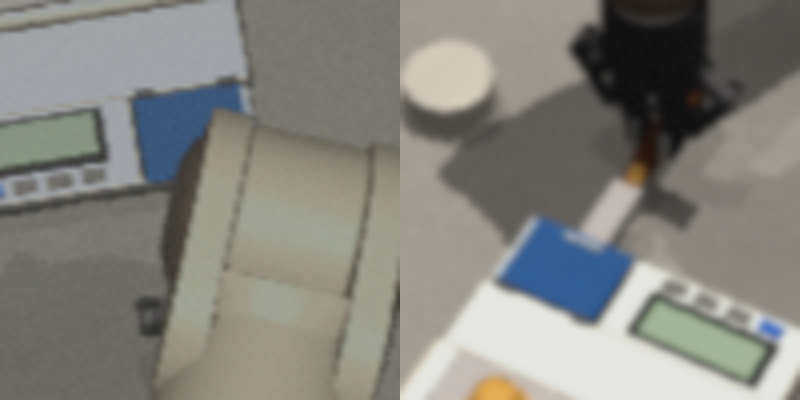

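arm_command --increments '[[[0,0,-0.25],0],[[0,0,-0.5],0],[[0,0,-0.8],0],[[0,0,-1.1],0],[[0,0,-1.1],0]]'

```text
time: 6.8
ee_pos: [0.4525, -0.1132, 0.0921]
tcp_rot: [-179.8, 0.1, 98.1]
wrist_force: [-1.0, 0.4, -1.4]
opening: 0.0161
```

```bash
python3 -c "
from snap import *; p=tcp_for_tip(25,1.5); snap([.55,-.1,.08],'n4',50); inc(*p,.0635,98.08); "
```

```text
t6.90 pos [ 0.4522 -0.1131  0.0911] rot [-1.7972e+02  5.0000e-02  9.8110e+01] F [-0.02  0.56 -1.99] op 0.0157 q [-14.   -6.5 -18.   78.7  -0.1 -22.1]
INC [-0.011 -0.039  1.103] roll 0.006
```

View pics/n4.png

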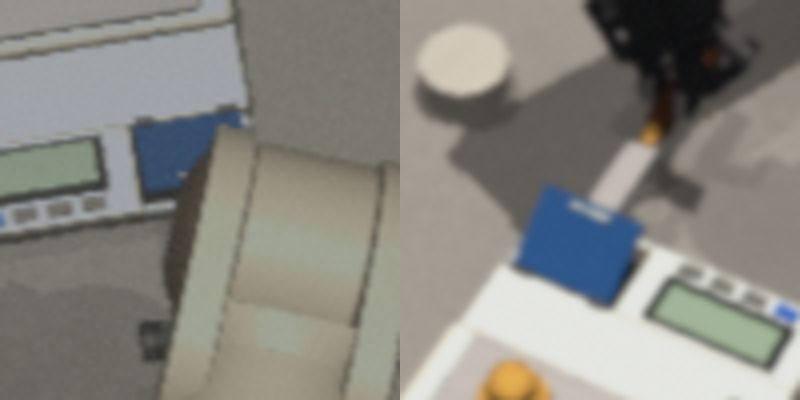

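arm_command --increments '[[[0,0.15,-0.32],0],[[0,0.35,-0.5],0],[[0,0.6,-0.65],0],[[0,1.0,-0.8],0],[[0,1.3,-0.84],0]]'

```text
time: 7.4
ee_pos: [0.4858, -0.1085, 0.1125]
tcp_rot: [-179.8, 0.1, 98.1]
wrist_force: [-1.6, -0.1, -0.0]
opening: 0.0163
```

arm_command --increments '[[[0,0.15,0],0],[[0,0.3,0],0],[[0,0.3,0],0]]'

```text
time: 7.7
ee_pos: [0.4937, -0.1073, 0.1123]
tcp_rot: [-179.8, 0.1, 98.1]
wrist_force: [0.6, 0.8, -1.0]
opening: 0.0159
```

```bash
python3 -c "
from snap import *; p=tcp_for_tip(73,1.5); snap([.55,-.1,.08],'n5',50); inc(*p,.1095,98.08); "
```

```text
t7.80 pos [ 0.4932 -0.1073  0.1123] rot [-1.7977e+02  5.0000e-02  9.8120e+01] F [-0.25 -0.26 -1.41] op 0.0160 q [-12.2  -1.6 -11.   80.8  -0.1 -20.3]
INC [-0.011  0.22   0.11 ] roll 0.007
```

View pics/n5.png

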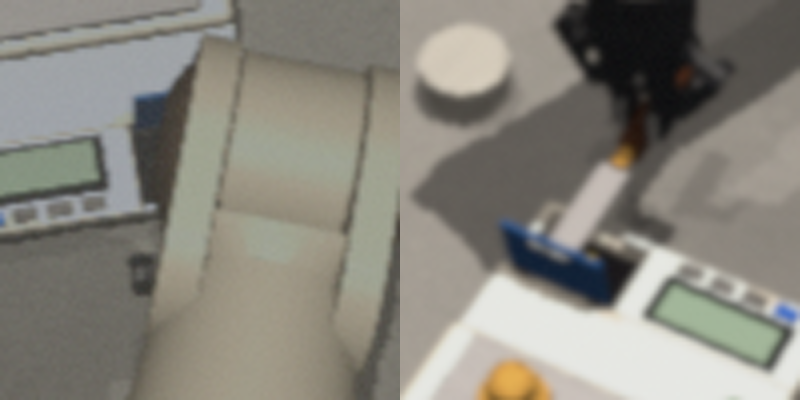

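arm_command --increments '[[[0,0.1,0.02],0],[[0,0.2,0.04],0],[[0,0.3,0.08],0],[[0,0.3,0.08],0]]'

```text
time: 8.2
ee_pos: [0.5009, -0.1063, 0.1101]
tcp_rot: [-179.8, 0.1, 98.1]
wrist_force: [-0.9, -0.5, -1.7]
opening: 0.0157
```

arm_command --increments '[[[0,0.07,0.02],0],[[0,0.12,0.02],0],[[0,0.12,0.02],0]]'

```text
time: 8.5
ee_pos: [0.5021, -0.106, 0.109]
tcp_rot: [-179.5, 0.0, 98.1]
wrist_force: [-10.2, -2.1, 2.3]
opening: 0.0156
```

```bash
cat > cov.py <<'E'
from h import *
def cov(name):
    a=np.radians(8.08); Rb=np.array([[np.cos(a),np.sin(a)],[-np.sin(a),np.cos(a)]])
    for n in("scene_","top_"):
        c=load(n+name); P=cloud(c); hsv=cv2.cvtColor(c["frame"],cv2.COLOR_RGB2HSV)
        L=np.stack([(P[...,:2]-[.7007,-.011])@Rb[0]*1000,(P[...,:2]-[.7007,-.011])@Rb[1]*1000,P[...,2]*1000],-1)
        m=(L[...,0]>-170)&(L[...,0]<-40)&(L[...,1]>-115)&(L[...,1]<-22)&(L[...,2]>55)&(L[...,2]<145)
        b=m&(hsv[...,0]>100)&(hsv[...,0]<125)&(hsv[...,1]>110)
        q=L[b]
        if len(q)<10: print(n,"few"); continue
        # bins in z: x
        for z0 in range(60,140,15):
            k=(q[:,2]>=z0)&(q[:,2]<z0+15)
            if k.sum()>2: print(n,z0,k.sum(),"x med",np.median(q[k,0]).round(1),"z med",np.median(q[k,2]).round(1))
        print(n,"p2/98",np.percentile(q,[2,98],axis=0).round(1).tolist())
E
python3 -c "
from snap import *; p=tcp_for_tip(73,1.5); snap([.55,-.1,.08],'n6',50); inc(*p,.1095,98.08); 
from cov import *; cov('n6')"
```

```text
t8.60 pos [ 0.5021 -0.106   0.1091] rot [-1.7955e+02  4.0000e-02  9.8100e+01] F [-10.31  -1.23   1.24] op 0.0153 q [-11.8  -0.2 -10.   80.6  -0.2 -19.9]
INC [-0.015 -0.141 -0.017] roll 0.003
scene_ 75 5 x med -86.5 z med 84.7
scene_ 90 11 x med -81.9 z med 97.4
scene_ 105 16 x med -75.5 z med 114.0
scene_ 120 10 x med -73.7 z med 122.2
scene_ p2/98 [[-87.3, -97.0, 84.5], [-72.3, -28.4, 125.5]]
top_ few
```

View pics/n6.png

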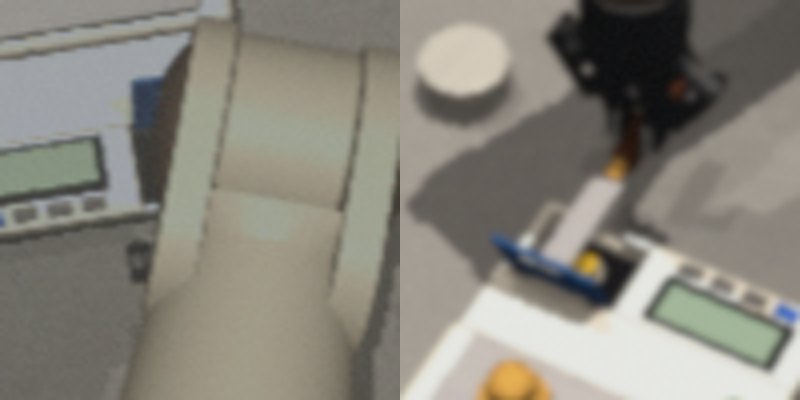

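arm_command --increments '[[[0,-0.4,-0.05],0],[[0,-1.4,-0.1],0],[[0,-2.6,-0.2],0],[[0,-3.8,-0.3],0],[[0,-4.6,-0.3],0]]'

```text
time: 9.1
ee_pos: [0.3867, -0.1223, 0.1179]
tcp_rot: [-179.6, 0.1, 98.1]
wrist_force: [-0.7, -1.4, -1.1]
opening: 0.016
```

```bash
python3 -c "
from snap import *;  snap([.55,-.1,.08],'n7',50); 
from cov import *; cov('n7'); inc(.4205,.3187,.10,87.74)"
```

```text
scene_ 75 6 x med -84.9 z med 88.0
scene_ 90 10 x med -81.1 z med 97.8
scene_ 105 13 x med -76.0 z med 112.8
scene_ 120 7 x med -72.8 z med 123.8
scene_ p2/98 [[-85.8, -92.4, 86.7], [-70.9, -27.7, 125.4]]
top_ few
t9.20 pos [ 0.3866 -0.1224  0.1179] rot [-1.796e+02  7.000e-02  9.804e+01] F [ 0.79 -0.78 -1.41] op 0.0159 q [-17.4 -15.4 -22.5  83.2  -0.2 -25.5]
INC [17.281  3.816  0.671] roll 1.717
```

View pics/n7.png

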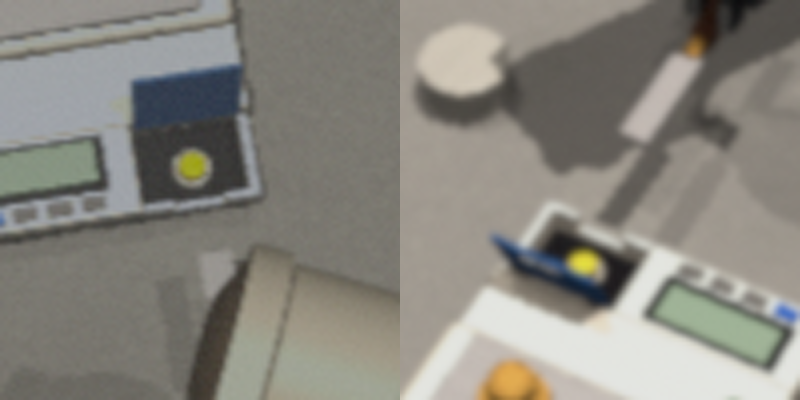

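```bash
python3 - <<'E'
from h import *
a=np.radians(8.08); Rb=np.array([[np.cos(a),np.sin(a)],[-np.sin(a),np.cos(a)]])
p=bal(-130,-68); print("expect",p)
for n in("top_n7","scene_n7"):
    c=load(n); hsv=cv2.cvtColor(c["frame"],cv2.COLOR_RGB2HSV); uv=proj(c,[*p,.052])[0]
    v,u=np.mgrid[0:480,0:640]
    m=(np.hypot(u-uv[0],v-uv[1])<14)&(hsv[...,0]>20)&(hsv[...,0]<40)&(hsv[...,1]>120)&(hsv[...,2]>120)
    W=ray_z(c,np.c_[u[m],v[m]],.052)[:,:2]; mid=(W.min(0)+W.max(0))/2
    print(n,m.sum(),W.mean(0).round(4),mid.round(4),np.ptp(W,axis=0).round(4),"bal",(Rb@(W.mean(0)-[.7007,-.011])*1000).round(1), "z",np.median(cloud(c)[m][:,2]).round(4))
E
```

```text
expect [ 0.58154832 -0.09659718]
top_n7 32 [ 0.5822 -0.0958] [ 0.5822 -0.0954] [0.0178 0.0148] bal [-129.2  -67.3] z 0.0511
scene_n7 32 [ 0.5827 -0.0951] [ 0.5821 -0.0949] [0.0177 0.0201] bal [-128.7  -66.7] z 0.0507
```

arm_command --increments '[[[1.5,0,0.1],0.1],[[3.3,0.2,0.2],0.3],[[5.1,0.5,0.3],0.5],[[6.9,0.9,0.3],0.7],[[8.7,1.4,0.3],0.9]]'

```text
time: 9.7
ee_pos: [0.3909, 0.0999, 0.1103]
tcp_rot: [-179.7, 0.1, 92.6]
wrist_force: [0.6, -0.7, -0.6]
opening: 0.0156
```

```bash
python3 -c "
from h import *; inc(.4205,.3187,.09,87.74)"
```

```text
t9.70 pos [0.3909 0.0999 0.1103] rot [-1.797e+02  8.000e-02  9.258e+01] F [ 0.62 -0.66 -0.55] op 0.0156 q [ 14.4 -15.6 -23.6  82.4  -0.   11.8]
INC [8.69  1.583 0.791] roll 0.807
```

arm_command --increments '[[[1.9,0.3,0.2],0.2],[[3.8,0.6,0.4],0.4],[[5.6,1.0,0.6],0.6],[[7.3,1.3,0.8],0.75],[[8.69,1.58,0.8],0.81]]'

```text
time: 10.2
ee_pos: [0.4202, 0.3215, 0.0888]
tcp_rot: [-179.7, 0.1, 87.8]
wrist_force: [-0.1, -1.0, -1.4]
opening: 0.0157
```

arm_command --increments '[[[0,0,0.5],0],[[0,0,1.0],0],[[0,0,1.5],0],[[0,0,1.5],0]]'

```text
time: 10.6
ee_pos: [0.419, 0.3198, 0.049]
tcp_rot: [-179.5, 0.2, 87.7]
wrist_force: [-1.1, -0.0, -0.6]
opening: 0.0158
```

```bash
python3 -c "
from snap import *; snap([.45,.318,.05],'p1');inc(.4205,.3187,.0175,87.74)
from blade import *; blade('p1',0)"
```

```text
t10.70 pos [0.42   0.3205 0.0512] rot [-1.7967e+02  1.2000e-01  8.7710e+01] F [ 1.09  0.61 -0.47] op 0.0162 q [ 37.3   3.1 -13.1  74.1   0.1  39.6]
INC [-0.07   0.031  1.348] roll -0.006
top 198 176 slope z -0.007 z@0 -0.0087 z@125 -0.0096 lat slope 0.001 l@0 -0.0030 l@.125 -0.0029 s max 0.1237 lmin/max -0.0145 0.0086
scene 215 179 slope z -0.003 z@0 -0.0070 z@125 -0.0074 lat slope -0.003 l@0 -0.0005 l@.125 -0.0008 s max 0.1267 lmin/max -0.0121 0.0104
```

View pics/p1.png

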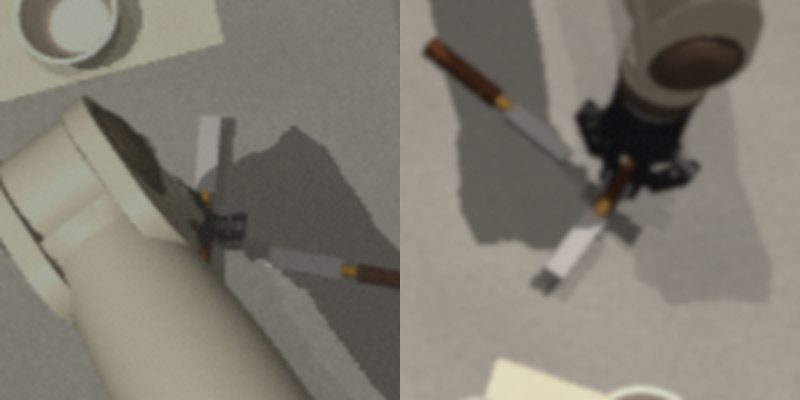

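arm_command --increments '[[[0,0,0.4],0],[[0,0,0.8],0],[[0,0,1.1],0],[[0,0,1.25],0],[[0,0,1.25],0]]'

```text
time: 11.2
ee_pos: [0.4194, 0.3202, 0.0191]
tcp_rot: [-179.6, 0.2, 87.7]
wrist_force: [0.4, 0.1, -1.5]
opening: 0.0155
```

arm_command --increments '[[[0,0,0.03],0],[[0,0,0.05],0],[[0,0,0.05],0]]'

```text
time: 11.5
ee_pos: [0.4195, 0.3203, 0.0181]
tcp_rot: [-179.6, 0.2, 87.7]
wrist_force: [-1.1, -0.0, -1.8]
opening: 0.0159
```

```bash
python3 -c "
from h import *; inc(.4205,.3187,.017,87.74)"
```

```text
t11.50 pos [0.4195 0.3203 0.0181] rot [-1.7963e+02  1.5000e-01  8.7710e+01] F [-1.05 -0.01 -1.76] op 0.0159 q [ 37.3   4.2 -15.7  70.5   0.1  39.6]
INC [-0.061  0.043  0.042] roll -0.006
```

arm_command --increments '[[[0,0,0.03],0],[[0,0,0.05],0],[[0,0,0.05],0]]'

```text
time: 11.8
ee_pos: [0.4196, 0.3204, 0.0171]
tcp_rot: [-179.6, 0.1, 87.7]
wrist_force: [-0.4, -0.5, 0.5]
opening: 0.0156
```

arm_command --increments '[[[0,0,0.0],0],[[0,0,0],0],[[0,0,0],0],[[0,0,0],0]]' --claw -0.1

```text
time: 12.2
ee_pos: [0.4196, 0.3204, 0.0171]
tcp_rot: [-179.6, 0.1, 87.7]
wrist_force: [-0.2, -0.8, -0.3]
opening: 0.047
```

arm_command --increments '[[[0,0,-0.6],0],[[0,0,-1.6],0],[[0,0,-3.0],0],[[0,0,-4.8],0],[[0,0,-5.5],0]]'

```text
time: 12.7
ee_pos: [0.4214, 0.3214, 0.1603]
tcp_rot: [-179.9, -0.1, 87.7]
wrist_force: [0.2, 1.0, 0.6]
opening: 0.0469
```

```bash
python3 -c "
from snap import *; snap([.45,.318,.05],'p2');inc(.57,-.097,.16,98.08)"
```

```text
t12.80 pos [0.4217 0.3216 0.1591] rot [-1.7993e+02 -1.0000e-01  8.7710e+01] F [ 0.32 -0.17  0.13] op 0.0469 q [37.3  1.4 -2.9 85.7  0.1 39.6]
INC [-16.493   6.597  -0.072] roll -1.729
```

View pics/p2.png

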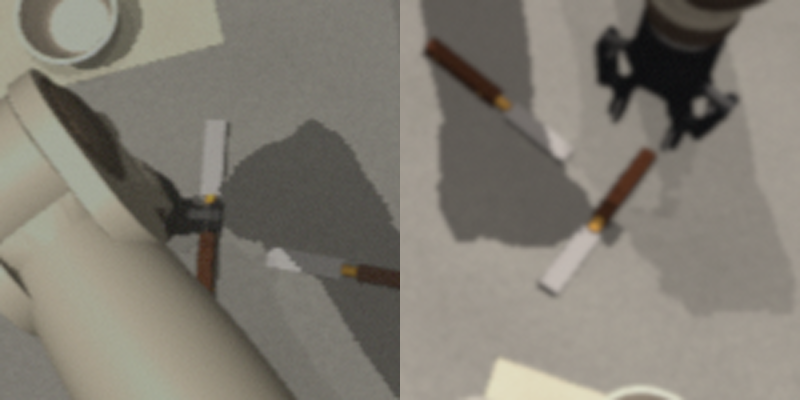

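arm_command --increments '[[[-1.5,0.0,0],-0.1],[[-3.2,0.3,0],-0.3],[[-4.9,0.8,0],-0.5],[[-6.6,1.4,0],-0.7],[[-8.3,2.1,0],-0.9]]' --claw 1 --force 40

```text
time: 13.3
ee_pos: [0.4655, 0.1105, 0.1585]
tcp_rot: [-179.9, -0.1, 93.2]
wrist_force: [0.2, 0.8, -0.1]
opening: -0.0
```

```bash
python3 -c "
from h import *; inc(.5793,-.0959,.15,98.08)"
```

```text
t13.30 pos [0.4655 0.1105 0.1585] rot [-1.7992e+02 -1.0000e-01  9.3200e+01] F [ 0.24  0.81 -0.09] op -0.0000 q [13.3 -5.6 -9.7 85.9  0.1 10.1]
INC [-8.497  4.086  0.318] roll -0.814
```

arm_command --increments '[[[-1.7,0.8,0.1],-0.15],[[-3.4,1.6,0.1],-0.3],[[-5.1,2.4,0.2],-0.5],[[-6.8,3.2,0.2],-0.65],[[-8.5,4.08,0.2],-0.81]]'

```text
time: 13.8
ee_pos: [0.5792, -0.0979, 0.1524]
tcp_rot: [-179.9, -0.1, 98.1]
wrist_force: [0.7, 1.3, -0.0]
opening: 0.0004
```

arm_command --increments '[[[0,0,0],0],[[0,0,0],0],[[0,0,0],0]]'

```text
time: 14.1
ee_pos: [0.5786, -0.0972, 0.1521]
tcp_rot: [-179.8, -0.2, 98.1]
wrist_force: [0.7, 0.6, 0.2]
opening: 0.0001
```

```bash
python3 -c "
from snap import *; snap([.58,-.1,.08],'k1',60);inc(.5793,-.0959,.066,98.08)"
```

```text
t14.20 pos [ 0.5788 -0.0967  0.1527] rot [-1.7988e+02 -1.4000e-01  9.8150e+01] F [-0.55 -0.09  0.51] op 0.0000 q [ -9.5   9.3   4.9  85.8   0.1 -17.7]
INC [0.023 0.031 3.466] roll 0.012
```

View pics/k1.png

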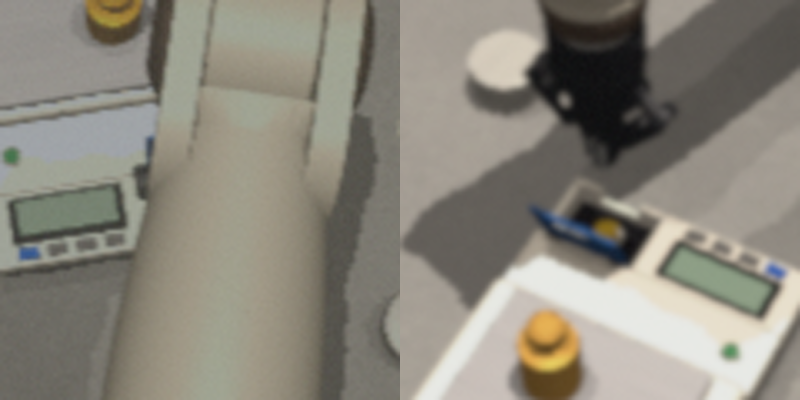

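arm_command --increments '[[[0.02,0.03,0.6],0],[[0.02,0.03,1.3],0],[[0.02,0.03,2.0],0],[[0.02,0.03,2.6],0],[[0.02,0.03,2.6],0]]'

```text
time: 14.7
ee_pos: [0.5779, -0.0952, 0.0848]
tcp_rot: [-179.7, -0.2, 98.2]
wrist_force: [-1.4, -0.3, 0.3]
opening: 0.0003
```

arm_command --increments '[[[0,0,0.3],0],[[0,0,0.5],0],[[0,0,0.6],0],[[0,0,0.6],0]]'

```text
time: 15.1
ee_pos: [0.5778, -0.0952, 0.0697]
tcp_rot: [-179.7, -0.2, 98.2]
wrist_force: [-0.5, -0.3, -0.3]
opening: 0.0002
```

```bash
python3 -c "
from snap import *; snap([.58,-.1,.08],'k2',50);inc(.5793,-.0959,.063,98.08)
from cov import *; cov('k2')"
```

```text
t15.20 pos [ 0.578  -0.0952  0.0702] rot [-179.7    -0.19   98.19] F [0.54 0.11 0.84] op -0.0000 q [ -9.4  10.3  -3.1  77.    0.1 -17.6]
INC [-0.035  0.05   0.287] roll 0.019
scene_ 75 3 x med -86.3 z med 84.3
scene_ 90 16 x med -81.8 z med 98.9
scene_ 105 17 x med -76.0 z med 114.1
scene_ 120 14 x med -74.1 z med 122.2
scene_ p2/98 [[-86.3, -93.4, 84.3], [-72.5, -28.0, 124.5]]
top_ few
```

View pics/k2.png

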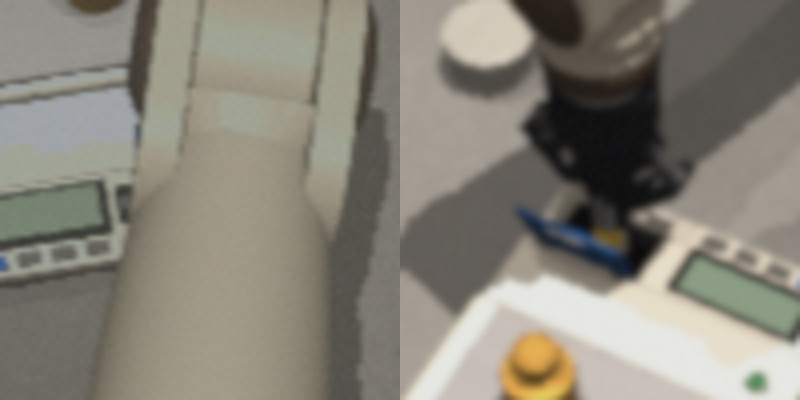

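arm_command --increments '[[[0,0.05,0.1],0],[[0,0.05,0.2],0],[[0,0.05,0.28],0],[[0,0.05,0.28],0]]'

```text
time: 15.6
ee_pos: [0.5792, -0.0951, 0.0631]
tcp_rot: [-179.7, -0.2, 98.2]
wrist_force: [-0.0, 1.2, 3.1]
opening: 0.0002
```

arm_command --increments '[[[0,0,0.04],0],[[0,0,0.08],0],[[0,0,0.08],0]]'

```text
time: 15.9
ee_pos: [0.5792, -0.0951, 0.0612]
tcp_rot: [-179.7, -0.2, 98.2]
wrist_force: [-1.0, -0.3, 2.8]
opening: -0.0001
```

arm_command --increments '[[[0,0,0.05],0],[[0,0,0.1],0],[[0,0,0.13],0],[[0,0,0.13],0]]'

```text
time: 16.3
ee_pos: [0.5793, -0.0951, 0.0581]
tcp_rot: [-179.7, -0.2, 98.2]
wrist_force: [-2.2, 0.9, 6.0]
opening: -0.0001
```

arm_command --increments '[[[0,0,0.02],0],[[0,0,0.04],0],[[0,0,0.04],0]]'

```text
time: 16.6
ee_pos: [0.5793, -0.0951, 0.0574]
tcp_rot: [-179.7, -0.2, 98.2]
wrist_force: [-1.8, 0.1, 6.9]
opening: -0.0001
```

arm_command --increments '[[[0,0,0.02],0],[[0,0,0.04],0],[[0,0,0.04],0]]'

```text
time: 16.9
ee_pos: [0.5793, -0.0951, 0.057]
tcp_rot: [-179.8, -0.2, 98.2]
wrist_force: [-3.9, 1.1, 9.5]
opening: -0.0005
```

```bash
python3 -c "
from snap import *; snap([.58,-.1,.08],'k3',50);inc(.5793,-.0959,.063,98.08)"
```

```text
t17.00 pos [ 0.5793 -0.0951  0.057 ] rot [-1.7977e+02 -1.7000e-01  9.8190e+01] F [-3.45  1.15  9.53] op -0.0002 q [ -9.4  10.7  -4.1  75.5   0.1 -17.6]
INC [-0.032 -0.005 -0.239] roll 0.018
```

arm_command --increments '[[[0,0,0.04],0],[[0,0,0.04],0],[[0,0,0.04],0],[[0,0,0.04],0],[[0,0,0.04],0]]'

```text
time: 17.5
ee_pos: [0.5793, -0.0951, 0.0571]
tcp_rot: [-179.8, -0.2, 98.2]
wrist_force: [-4.3, 0.4, 11.9]
opening: -0.0001
```

View pics/k3.png

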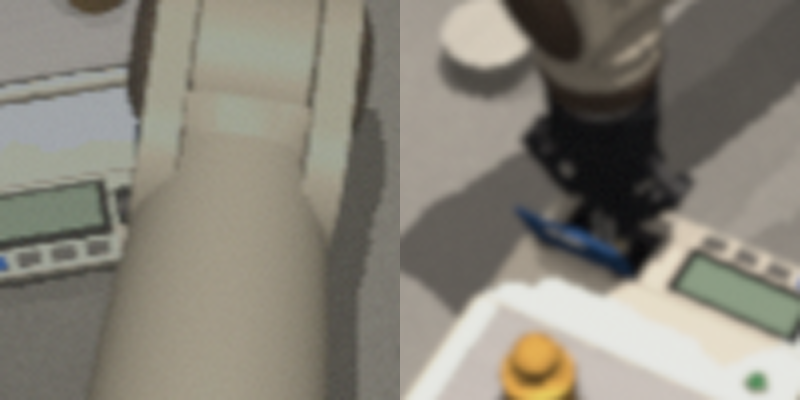

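arm_command --increments '[[[0,0,0.04],0],[[0,0,0.04],0],[[0,0,0.04],0],[[0,0,0.04],0],[[0,0,0.04],0]]'

```text
time: 18.0
ee_pos: [0.5793, -0.0951, 0.057]
tcp_rot: [-179.8, -0.1, 98.2]
wrist_force: [-3.8, 1.0, 11.8]
opening: -0.0001
```

arm_command --increments '[[[0,0,0.04],0],[[0,0,0.04],0],[[0,0,0.04],0],[[0,0,0.04],0],[[0,0,0.04],0]]'

```text
time: 18.5
ee_pos: [0.5793, -0.0951, 0.057]
tcp_rot: [-179.9, -0.1, 98.2]
wrist_force: [-4.8, 0.4, 11.2]
opening: -0.0002
```

arm_command --increments '[[[0,0,0.04],0],[[0,0,0.04],0],[[0,0,0.04],0],[[0,0,0.04],0],[[0,0,0.04],0]]'

```text
time: 19.0
ee_pos: [0.5793, -0.0951, 0.057]
tcp_rot: [-179.9, -0.1, 98.2]
wrist_force: [-4.8, 1.7, 11.3]
opening: 0.0001
```

arm_command --increments '[[[0,0,0.04],0],[[0,0,0.04],0],[[0,0,0.04],0],[[0,0,0.04],0],[[0,0,0.04],0]]'

```text
time: 19.5
ee_pos: [0.5792, -0.0951, 0.057]
tcp_rot: [-179.9, -0.1, 98.2]
wrist_force: [-5.2, 1.0, 12.0]
opening: 0.0002
```

arm_command --increments '[[[0,0,0.04],0],[[0,0,0.04],0],[[0,0,0.04],0],[[0,0,0.04],0],[[0,0,0.04],0]]'

```text
time: 20.0
ee_pos: [0.5792, -0.0951, 0.057]
tcp_rot: [-180.0, -0.1, 98.2]
wrist_force: [-4.3, 1.1, 11.5]
opening: 0.0001
```

arm_command --increments '[[[0,0,0.04],0],[[0,0,0.04],0],[[0,0,0.04],0],[[0,0,0.04],0],[[0,0,0.04],0]]'

```text
time: 20.5
ee_pos: [0.5792, -0.0951, 0.057]
tcp_rot: [180.0, -0.1, 98.2]
wrist_force: [-4.6, 0.2, 11.5]
opening: 0.0002
```

```bash
python3 -c "
from snap import *; 
for i in range(3): inc(.5793,-.0959,.063,98.08); snap([.58,-.1,.08],'k4',75)
from cov import *; cov('k4')
c=load('top_k4'); cv2.imwrite('pics/topf.png',c['frame'][:,:,::-1])
c=load('scene_k4'); cv2.imwrite('pics/scenef.png',c['frame'][:,:,::-1])
"
```

```text
t20.50 pos [ 0.5792 -0.0951  0.057 ] rot [ 1.800e+02 -1.000e-01  9.819e+01] F [-4.64  0.17 11.46] op 0.0002 q [ -9.4  10.5  -4.3  75.2   0.1 -17.6]
INC [-0.033 -0.002 -0.241] roll 0.019
t20.60 pos [ 0.5792 -0.0951  0.057 ] rot [ 1.800e+02 -9.000e-02  9.819e+01] F [-4.69  0.36 11.29] op -0.0000 q [ -9.4  10.5  -4.3  75.2   0.1 -17.6]
INC [-0.032 -0.001 -0.24 ] roll 0.019
t20.70 pos [ 0.5793 -0.0951  0.057 ] rot [ 1.7999e+02 -9.0000e-02  9.8190e+01] F [-4.63  1.21 11.71] op 0.0001 q [ -9.4  10.5  -4.3  75.2   0.1 -17.6]
INC [-0.032 -0.003 -0.239] roll 0.018
scene_ 75 5 x med -85.8 z med 88.8
scene_ 90 14 x med -82.3 z med 96.9
scene_ 105 19 x med -76.4 z med 114.0
scene_ 120 16 x med -74.9 z med 122.0
scene_ p2/98 [[-86.1, -93.9, 87.2], [-73.0, -27.3, 125.9]]
top_ few
```

View pics/scenef.png

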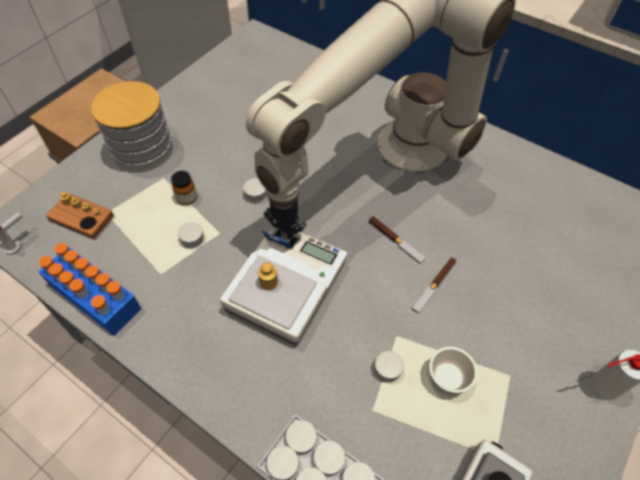

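```bash
python3 -c "
from workcell import *; print(job_done()); o=get_obs(); print(o['time'],o['ee_pos'],o['wrist_force'])"
```

```text
the job is handed in; nothing more can be done
None
the job is handed in; nothing more can be done
```

I opened the blue cover with the left-hand spatula and laid the spatula back down flat. I then pushed the yellow key down and handed the job in at about 20.7 s while still holding it. No verdict is reported.

- **Cover:** The blade went in through the notch without touching anything and swung the cover up to its end stop, where I felt about 10 N. After the blade was withdrawn, and again while I pressed the key, the scene camera showed it leaning back past upright in the same place.
- **Spatula:** It was lowered until it just touched the bench, then released at its starting place, well clear of the balance. Pictures show it lying flat.
- **Key:** I first felt it with the gripper at about 63 mm height, and it stopped moving at 57 mm, matching its 6 mm travel. I held it down for about 3.8 s at 11–12 N, against the 7 N it needs.
- **Other items:** In the last scene picture the weight, tins, jar and mortar look unmoved. I judged that by eye and did not measure it.

**What I could not confirm:**
- The arm blocked the top camera's view of the cover and key during the pressing, so "fully down" rests on the height and force readings.
- There was also a steady sideways force of about 4–5 N on the wrist during the hold. I took it to be friction on the key, since the cover did not move.

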